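Close the sourdough crock in use

TASK

One of the two ceramic crocks only has the bench scraper lying across its mouth: first move the scraper into the round wicker basket, then put on that crock the lid that fits it, sitting level and fully home, and push the lid's knob all the way down to lock it. Set things down rather than dropping them. Leave the other crock under its round board, and leave the other lid where it lies with its knob up.

Things in the scene. Friction and masses are not known exactly. Their poses are not given: they have to be found in the camera images.
- crock_wide: Open wide white ceramic crock, fixed, round, 110 mm tall, 132 mm across outside, mouth 120 mm inside diameter, wall 6 mm. Origin: centre of its underside, on the counter; z up. At the start either the scraper or the board lies over its mouth.
- crock_narrow: Open narrow white ceramic crock, fixed, round, 110 mm tall, 94 mm across outside, mouth 82 mm inside diameter, wall 6 mm. Origin: centre of its underside, on the counter; z up. At the start either the scraper or the board lies over its mouth.
- lid_wide: Loose wide white ceramic lid, plug-down on the counter: round plug 110 mm across, 12 mm high; on it a flange 128 mm across, 8 mm thick (top at z=20 mm); in the middle a steel push knob. About 0.39 kg. Origin: centre of the plug's underside, z up. Fits crock_wide only: home, its flange rests on the rim and its origin is 98 mm above the crock's.
- lid_narrow: Loose narrow white ceramic lid, plug-down on the counter: round plug 72 mm across, 12 mm high; on it a flange 90 mm across, 8 mm thick (top at z=20 mm); in the middle a steel push knob. About 0.26 kg. Origin: centre of the plug's underside, z up. Fits crock_narrow only: home, its flange rests on the rim and its origin is 98 mm above the crock's.
- knob_wide (a joint): Travel (m) of lid_wide's push knob: 0 = up, 0.008 = fully down. Steel cylinder on the lid's axis, 32 mm across, 22 mm tall; underside 30 mm and top 52 mm above the lid's origin when up, 22 and 44 mm when down. About 6 N pushes it; it stays where left; the lid can be carried by it.
- knob_narrow (a joint): Travel (m) of lid_narrow's push knob: 0 = up, 0.008 = fully down. Steel cylinder on the lid's axis, 32 mm across, 22 mm tall; underside 30 mm and top 52 mm above the lid's origin when up, 22 and 44 mm when down. About 6 N pushes it; it stays where left; the lid can be carried by it.
- scraper: Bench scraper, lying flat over the mouth of one of the crocks: steel blade 95 mm (x) by 150 mm (y) by 3 mm; on top of it along y a bamboo grip 26 mm wide, 150 mm long, centred at x = -30 mm, its top 27 mm above the blade's underside. Mass about 0.19 kg. Origin: centre of the blade's underside; z up.
- board: Round bamboo board 144 mm across, 14 mm thick, lying over the mouth of the other crock. Origin: centre of its underside. To be left alone.
- basket: Round shallow wicker basket, fixed, 68 mm high, outside 236 mm across at the foot and 260 mm at the rim, wall 7 mm, inner floor 222 mm across and 8 mm above the counter. Origin: centre of its underside; z up.
Mind the look-alikes: they are no part of the job. What is shaped like the scraper but orange is not meant. What is shaped like the lid_narrow but blue is not meant.

How it is judged:
On the way, in this order (a step that is already met when the one before it is completed fails the run):
1. the scraper lies in the basket, let go (horizontal distance between scraper and basket below 0.08 m and z of scraper in the frame of basket below 0.05 m and contact force between the fingers and scraper below 0.1 N), for 0.2 s.
2. the fitting lid is home on the crock that had the scraper, its knob fully down (((horizontal distance between lid_wide and crock_wide below 0.012 m and z of lid_wide in the frame of crock_wide between 0.094 and 0.102 m and angle between lid_wide's own z axis and vertical below 0.06 rad and value of joint knob_wide above 0.0065 m and horizontal distance between board and crock_narrow below 0.04 m and height (world z) of board above 0.1 m and distance of lid_narrow from where it was at the start of the episode below 0.03 m and value of joint knob_narrow below 0.003 m) or (horizontal distance between lid_narrow and crock_narrow below 0.012 m and z of lid_narrow in the frame of crock_narrow between 0.094 and 0.102 m and angle between lid_narrow's own z axis and vertical below 0.06 rad and value of joint knob_narrow above 0.0065 m and horizontal distance between board and crock_wide below 0.04 m and height (world z) of board above 0.1 m and distance of lid_wide from where it was at the start of the episode below 0.03 m and value of joint knob_wide below 0.003 m))), for 0.2 s.
At the end, for the whole second after the job is handed in: Scraper in the basket (80 mm of centre, under 50 mm high); its crock wears its own lid (12 mm of centre, level to 0.06 rad, 94-102 mm up), knob over 6.5 mm down; board on the other crock (40 mm); other lid moved under 30 mm, knob under 3 mm down; all let go, at rest (all of step 1 and linear speed of each of scraper, lid_wide, lid_narrow below 0.03 m/s and ((horizontal distance between lid_wide and crock_wide below 0.012 m and z of lid_wide in the frame of crock_wide between 0.094 and 0.102 m and angle between lid_wide's own z axis and vertical below 0.06 rad and value of joint knob_wide above 0.0065 m and horizontal distance between board and crock_narrow below 0.04 m and height (world z) of board above 0.1 m and distance of lid_narrow from where it was at the start of the episode below 0.03 m and value of joint knob_narrow below 0.003 m) or (horizontal distance between lid_narrow and crock_narrow below 0.012 m and z of lid_narrow in the frame of crock_narrow between 0.094 and 0.102 m and angle between lid_narrow's own z axis and vertical below 0.06 rad and value of joint knob_narrow above 0.0065 m and horizontal distance between board and crock_wide below 0.04 m and height (world z) of board above 0.1 m and distance of lid_wide from where it was at the start of the episode below 0.03 m and value of joint knob_wide below 0.003 m))); the robot touches nothing.
It fails at once if the scraper or a lid was dropped (faster than 0.9 m/s out of the fingers) ((linear speed of scraper above 0.9 m/s and contact force between the fingers and scraper below 0.1 N) or (linear speed of lid_wide above 0.9 m/s and contact force between the fingers and lid_wide below 0.1 N) or (linear speed of lid_narrow above 0.9 m/s and contact force between the fingers and lid_narrow below 0.1 N)).
It fails at once if the round board was pushed off its place (more than 40 mm) (distance of board from where it was at the start of the episode above 0.04 m).
It also fails if it takes over 64 s, if anything falls off the work surface, if the arm or the gripper's body presses on something with over 40 N, if the wrist force passes 120 N, or if a joint passes its speed limit or range.

ROBOT

A 6-joint arm with a two-finger parallel gripper is mounted at the origin on the work surface. World frame = base frame: x ahead of the robot, y to its left, z up, the work surface at z = 0. Lengths are in m, angles in rad, forces in N, time in s.
With the tool pointing down it reaches from about 0.35 to 0.775 m from the base axis. Payload 7.3 kg.
Tool frame: the origin (TCP) lies midway between the tips of the shut fingers; the grasp point (between the pads) lies 19 mm behind it (tcp_to_grasp is the distance from the TCP to the grasp point, in m); z points along the fingers, y is the line along which they close (so a half turn about z gives the same grasp; the last joint's range is limited). The gripper opens to 92 mm and grips with 3 to 60 N. Pads are 19 mm wide; open, the fingers measure 130 mm over their backs; the gripper's body (75 mm by 190 mm) begins 47 mm behind the grasp point.
Start: joints at [-1.403, 0.342, 1.524, -0, 1.275, -0.146], TCP at [0.162, -0.499, 0.227] pointing down, gripper open.
Joint ranges: [-2.53, 2.53], [-0.77, 2.02], [0.04, 2.7], [-1, 4.14], [0.28, 2.66], [-3.11, 3.11]. Speed limits (rad/s): [2.57, 2.57, 3.14, 3.14, 3.14, 3.14].

INTERFACE

Orientations are given as [roll, pitch, yaw] about the fixed x, y, z axes, in that order (R = Rz(yaw) Ry(pitch) Rx(roll)).
In Python, from cell import observe, read_camera, calibration, hand_in, tcp_to_grasp gives the robot as it stands.
- The arm moves only by the tool send_rows, never from a script. Its argument "targets" is a list of rows, each a list of 5 numbers: the opening, from 0 (shut) to 1 (fully open), then the shift along the world's x, y, z in m, then the turn about the world's z in rad. A call has 1 to 5 rows; each row shifts and turns the commanded pose from where the row before left it; what a row does not reach is not made up. A row lasts 1/10 s, in which the tool goes at most 50 mm and 8.59 degrees, less where a joint would pass 70% of its speed; a pose out of reach is approached as far as the arm can. A call is refused whole if a number of a shift passes 0.05 or a number of a turn 0.15, either way. A call with a gripper value outside its range is refused whole. The fingers move at their own pace and stop on an object; "grip_force" is the grip in N (left out, the last holds). Time passes only in rows, so rows that do not move let the fingers close. It gives the time, the measured TCP pose, the force, the opening and the grip force at its end, in the units of the state.
- observe(): the state, without advancing time (a new reading comes with each control period).
- read_camera(name): name is "scene" or "top" or "wrist"; returns (picture, depth): 384x512x3 uint8, red, green, blue; 384x512 float32, m along the optical axis (not along the pixel's ray), 0 where there is no reading.
- calibration(name): a dict with "intrinsics" (3x3 intrinsics, pixels), "world_to_cam" (4x4, takes a point from world to camera coordinates); the wrist camera has in their place "hand_eye" (4x4, takes a point from camera to tool coordinates, whose origin is the TCP and whose axes are the flange's). Camera axes: x right, y up, looking along -z (the intrinsics and any distortion apply to the point x, -y, -z); pixel columns grow to the right and rows downward; lengths in m; the calibration is good to about 2 mm. A picture is of the moment at which its call begins: read the wrist's pose just before it. calibration takes no time and is no camera call.
- hand_in(): hands the job in; it is judged then, once.
The state is a dict: "time": time; "qpos": joint angles; "qvel": joint speeds; "joint_efforts": joint torques, N m; "tool_pos": TCP position; "tool_rot": TCP orientation; "contact_force": force on the tool from outside, world axes, zero at the start; "torque": the same for the moment, N m; "opening": finger opening in m; "grip_force": force on a finger pad.
Only numpy, scipy, OpenCV 4.12 (cv2) and the standard library are available. Lean on these libraries where they do the work, as an engineer would, in place of code of your own. Each camera call takes 0.05 s, during which the arm holds its last target. There are 200 camera calls.

## Working session

There is one attempt and no reset: what is moved stays moved. The work goes in short steps, Python scripts to look and compute and a tool call to move; the robot and the scene stay as the last step left them, time stands still between calls to the robot, and variables do not carry over. Pictures are saved under pics/ and viewed, at most 10 in all, crops included, and the job is handed in when it is done.

Besides the shell and the picture viewer there is one more tool, called after "Request:" in YAML: its name, and indented under it one key for each argument. send_rows: Moves the arm, as the interface text tells. Its arguments: {"type":"object","properties":{"targets":{"type":"array","items":{"type":"array","items":{"type":"number"}}},"grip_force":{"type":"number"}},"required":["targets"]}

```bash
mkdir -p pics; cat > h.py <<'E'
import numpy as np, cv2
from cell import observe, read_camera, calibration
def grab(n,name):
    im,d=read_camera(n); np.savez('pics/%s.npz'%name,im=im,d=d); cv2.imwrite('pics/%s.png'%name,im[:,:,::-1]); return im,d
def cloud(n,d):
    c=calibration(n);K=np.array(c['intrinsics']);W=np.linalg.inv(np.array(c['world_to_cam']))
    v,u=np.mgrid[0:d.shape[0],0:d.shape[1]]
    p=np.stack([(u-K[0,2])/K[0,0]*d,-(v-K[1,2])/K[1,1]*d,-d],-1)
    return p@W[:3,:3].T+W[:3,3]
E
python3 - <<'E'
from h import *
s=observe();print(s['time'],s['tool_pos'],s['tool_rot'],s['opening'])
for n in('top','scene'):
    im,d=grab(n,n+'0');print(calibration(n).keys(),(d==0).mean())
a=cv2.imread('pics/top0.png');b=cv2.imread('pics/scene0.png')
E
```

```text
0.0 [ 0.16199626 -0.49895553  0.22604607] [-3.14006086e+00 -1.91727743e-04  3.13794601e-01] 0.09198032257437014
dict_keys(['intrinsics', 'world_to_cam']) 0.004033406575520833
dict_keys(['intrinsics', 'world_to_cam']) 0.004262288411458333
```

View pics/top0.png

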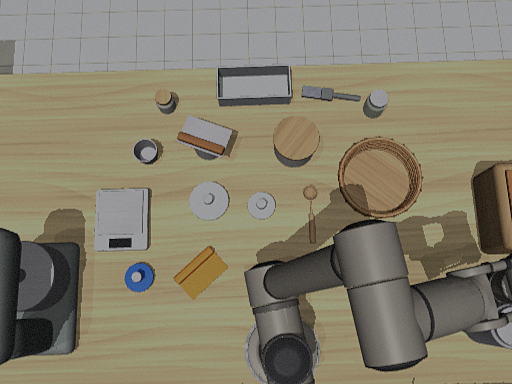

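View pics/scene0.png

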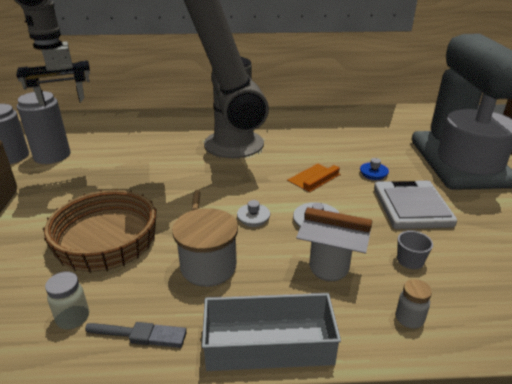

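Top view: the scraper is grey with a brown grip at (207,137). The orange one at (200,272) is the decoy. White lids are at (208,200) and (262,205), the blue decoy lid at (139,277), the board at (296,140) and the basket at (380,177). The scraper's crock looks narrow, so I'd expect the small white lid at (262,205) to fit. I'll measure it and check in an enlarged crop.

```bash
cat > m.py <<'E'
from h import *
def load(n): 
    z=np.load('pics/%s.npz'%n); return z['im'],z['d']
def circ(P):
    A=np.c_[2*P[:,:2],np.ones(len(P))];b=(P[:,:2]**2).sum(1)
    x=np.linalg.lstsq(A,b,rcond=None)[0];return x[:2],np.sqrt(x[2]+x[:2]@x[:2])
E
python3 - <<'E'
from m import *
im,d=load('top0');P=cloud('top',d);Z=P[...,2]
def roi(c,r): 
    m=np.zeros(Z.shape,bool);m[c[1]-r:c[1]+r,c[0]-r:c[0]+r]=1;return m
def mec(m,n):
    q=P[m][:,:2].astype(np.float32);cc,r=cv2.minEnclosingCircle(q);print(n,m.sum(),'centroid',q.mean(0).round(4),'mec',np.round(cc,4),'r',round(r,4),'z',np.median(P[m][:,2]).round(4))
print('counter z',np.median(Z[roi((160,330),8)]))
for n,c,r in(('lidA',(208,200),24),('lidB',(262,205),20)):
    R=roi(c,r);mec(R&(Z>.014)&(Z<.026),n);mec(R&(Z>.045)&(Z<.06),n+' knob')
mec(roi((296,138),28)&(Z>.115)&(Z<.135),'board')
R=roi((380,177),48);m=R&(Z>.058)&(Z<.08);mec(m,'basket rim');print(circ(P[m]))
mec(R&(Z<.02)&(Z>.0),'basket floor')
R=roi((207,137),34);b=R&(Z>.106)&(Z<.119);g=R&(Z>.128)&(Z<.15)
for n,m in(('blade',b),('grip',g),('both',b|g)):
    q=P[m][:,:2].astype(np.float32);print(n,m.sum(),cv2.minAreaRect(q),np.median(P[m][:,2]))
# scene: crocks
im2,d2=load('scene0');P2=cloud('scene',d2)
for n,(x0,x1,y0,y1) in(('crock scr',(300,360,245,280)),('crock board',(170,245,245,280))):
    Q=P2[y0:y1,x0:x1].reshape(-1,3);Q=Q[(Q[:,2]>.03)&(Q[:,2]<.09)]
    Q=Q[np.linalg.norm(Q[:,:2]-np.median(Q[:,:2],0),axis=1)<.08]
    print(n,len(Q),circ(Q),[circ(Q[(Q[:,2]>a)&(Q[:,2]<a+.02)]) for a in(.04,.06)])
a=cv2.imread('pics/top0.png')[105:235,170:330];b=cv2.imread('pics/scene0.png')[195:295,165:375]
a=cv2.resize(a,None,fx=3.6,fy=3.6)[:,:400] if 0 else cv2.resize(a,(400,325));b=cv2.resize(b,(400,190));cv2.imwrite('pics/crop0.png',np.vstack([a,b]))
E
```

```text
counter z 0.0003258020596748068
lidA 1011 centroid [0.4675 0.2163] mec [0.4688 0.2167] r 0.0642 z 0.0201
lidA knob 79 centroid [0.4679 0.2167] mec [0.468  0.2169] r 0.0168 z 0.0514
lidB 463 centroid [0.4468 0.0476] mec [0.4485 0.0477] r 0.0451 z 0.0201
lidB knob 75 centroid [0.4476 0.0473] mec [0.4478 0.0469] r 0.0159 z 0.0524
board 1608 centroid [ 0.6375 -0.0662] mec [ 0.6387 -0.0663] r 0.0734 z 0.124
basket rim 1221 centroid [ 0.5185 -0.3338] mec [ 0.5195 -0.3334] r 0.1354 z 0.0668
(array([ 0.51897195, -0.33145213]), np.float64(0.1249000674987221))
basket floor 5547 centroid [ 0.5344 -0.3434] mec [ 0.5389 -0.3503] r 0.2308 z 0.0066
blade 916 ((0.6566655039787292, 0.21799813210964203), (0.1507144272327423, 0.09748223423957825), 68.5544662475586) 0.11283413704025347
grip 400 ((0.6283773183822632, 0.2293773889541626), (0.1500242054462433, 0.028218641877174377), 68.30403900146484) 0.13603916477766886
both 1316 ((0.6566655039787292, 0.21799813210964203), (0.1507144272327423, 0.09748223423957825), 68.5544662475586) 0.11463986819388017
crock scr 822 (array([0.65735423, 0.21977549]), np.float64(0.04633408087811007)) [(array([0.65714889, 0.21982945]), np.float64(0.04649961661343183)), (array([0.65735064, 0.21972847]), np.float64(0.046315090684159524))]
crock board 1161 (array([ 0.64176178, -0.0623093 ]), np.float64(0.06532164731954936)) [(array([ 0.6415704 , -0.06229099]), np.float64(0.06547026204648251)), (array([ 0.64197757, -0.06231327]), np.float64(0.06514909274777939))]
```

View pics/crop0.png

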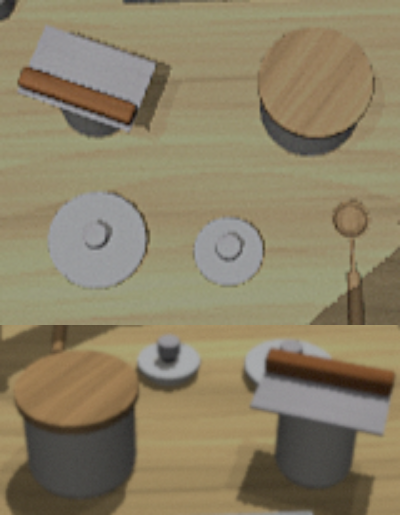

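The crop confirms it. The scraper's crock fits r≈46 mm, which is crock_narrow at about (0.657, 0.220). The board's crock fits r≈65 mm, so it's the wide one. The lid I need is the small white one (r 45 mm) at top (262,205), world (0.448, 0.047). The scraper is the grey/brown one, with its grip centre at (0.628, 0.229) and the grip running along 68.4°.

Request:
send_rows:
  targets:
    - [1, 0.028, 0.044, 0, 0.055]
    - [1, 0.028, 0.044, 0, 0.055]
    - [1, 0.028, 0.044, 0, 0.055]
    - [1, 0.028, 0.044, 0, 0.055]
    - [1, 0.028, 0.044, 0, 0.055]
  grip_force: 40

```text
time: 0.6
tool_pos: [0.2968, -0.2866, 0.2266]
tool_rot: [-3.141, -0.0, 0.59]
contact_force: [1.0, -1.0, 0.1]
opening: 0.0919
grip_force: 0.0
```

Request:
send_rows:
  targets:
    - [1, 0.028, 0.044, 0, 0.055]
    - [1, 0.028, 0.044, 0, 0.055]
    - [1, 0.028, 0.044, 0, 0.055]
    - [1, 0.028, 0.044, 0, 0.055]
    - [1, 0.028, 0.044, 0, 0.055]

```text
time: 1.1
tool_pos: [0.4311, -0.0755, 0.2267]
tool_rot: [3.141, 0.0, 0.866]
contact_force: [0.4, -1.4, -0.1]
opening: 0.0921
grip_force: 0.0
```

Request:
send_rows:
  targets:
    - [1, 0.028, 0.044, 0, 0.055]
    - [1, 0.028, 0.044, 0, 0.055]
    - [1, 0.028, 0.044, 0, 0.055]
    - [1, 0.028, 0.044, 0, 0.055]
    - [1, 0.028, 0.044, 0, 0.055]

```text
time: 1.6
tool_pos: [0.5653, 0.1354, 0.2263]
tool_rot: [-3.141, 0.001, 1.141]
contact_force: [1.1, -0.4, 0.2]
opening: 0.0917
grip_force: 0.0
```

Request:
send_rows:
  targets:
    - [1, 0.023, 0.034, 0, 0.027]
    - [1, 0.023, 0.034, 0, 0.027]
    - [1, 0, 0, -0.04, 0]
    - [1, 0, 0, -0.03, 0]
    - [1, 0, 0, 0, 0]

```text
time: 2.1
tool_pos: [0.6077, 0.2011, 0.1513]
tool_rot: [-3.133, 0.006, 1.193]
contact_force: [-0.2, -0.2, 0.5]
opening: 0.0918
grip_force: 0.0
```

```bash
python3 - <<'E'
from m import *
s=observe();print(s['tool_pos'],s['tool_rot'])
im,d=grab('top','top1');P=cloud('top',d);Z=P[...,2]
im,d=grab('wrist','wrist1')
from scipy.spatial.transform import Rotation as R
c=calibration('wrist');K=np.array(c['intrinsics']);H=np.array(c['hand_eye']);print(K,H)
v,u=np.mgrid[0:384,0:512];p=np.stack([(u-K[0,2])/K[0,0]*d,-(v-K[1,2])/K[1,1]*d,-d],-1)
p=p@H[:3,:3].T+H[:3,3];T=R.from_euler('xyz',s['tool_rot']).as_matrix();w=p@T.T+s['tool_pos']
near=np.hypot(w[...,0]-.64,w[...,1]-.225)<.12
for lo,hi in((.128,.145),(.105,.12)):
    m=near&(w[...,2]>lo)&(w[...,2]<hi)&(d>0);print(m.sum(),cv2.minAreaRect(w[m][:,:2].astype(np.float32)) if m.sum()>5 else '',np.median(w[m][:,2]))
E
```

```text
[0.60774601 0.20108546 0.15125978] [-3.13275821  0.00597203  1.19340334]
[[284.36891065   0.         248.09646702]
 [  0.         284.36891065 190.11759594]
 [  0.           0.           1.        ]] [[ 2.16943437e-04  9.68321513e-01  2.49706628e-01  6.65890760e-02]
 [ 9.99999938e-01 -2.79780511e-04  2.16149904e-04  5.38439867e-05]
 [ 2.79165650e-04  2.49706565e-01 -9.68321513e-01 -1.57898139e-01]
 [ 0.00000000e+00  0.00000000e+00  0.00000000e+00  1.00000000e+00]]
8579 ((0.6302723288536072, 0.23201784491539001), (0.1480960100889206, 0.02601710334420204), 68.12953186035156) 0.1332194379334352
17939 ((0.6608632206916809, 0.22686068713665009), (0.13627396523952484, 0.09575068205595016), 68.32551574707031) 0.10935627849748235
```

Request:
send_rows:
  targets:
    - [1, 0.011, 0.015, 0, 0]
    - [1, 0.01, 0.014, 0, 0]
    - [1, 0, 0, 0, 0]
    - [1, 0, 0, -0.015, 0]
    - [1, 0, 0, -0.01, 0]

```text
time: 2.7
tool_pos: [0.632, 0.2298, 0.1328]
tool_rot: [3.14, -0.001, 1.193]
contact_force: [-0.2, -0.1, -0.6]
opening: 0.0918
grip_force: 0.0
```

Request:
send_rows:
  targets:
    - [1, 0, 0, -0.005, 0]
    - [1, 0, 0, -0.003, 0]
    - [1, 0, 0, 0, 0]

```text
time: 3.0
tool_pos: [0.6317, 0.2301, 0.1238]
tool_rot: [-3.142, 0.0, 1.193]
contact_force: [-0.4, 0.5, -0.5]
opening: 0.0922
grip_force: 0.0
```

Request:
send_rows:
  targets:
    - [1, -0.002, 0, -0.004, 0]
    - [1, 0, 0, -0.003, 0]
    - [1, 0, 0, 0, 0]
    - [0.3, 0, 0, 0, 0]
    - [0.2, 0, 0, 0, 0]

```text
time: 3.5
tool_pos: [0.6298, 0.2304, 0.1169]
tool_rot: [3.141, -0.0, 1.193]
contact_force: [-0.2, 0.2, -0.3]
opening: 0.08
grip_force: 0.0
```

Request:
send_rows:
  targets:
    - [0, 0, 0, 0, 0]
    - [0, 0, 0, 0, 0]
    - [0, 0, 0, 0, 0]
    - [0, 0, 0, 0, 0]

```text
time: 3.9
tool_pos: [0.6297, 0.2304, 0.1168]
tool_rot: [3.141, -0.0, 1.193]
contact_force: [0.6, -0.4, -0.6]
opening: 0.0484
grip_force: 0.0
```

Request:
send_rows:
  targets:
    - [0, 0, 0, 0, 0]
    - [0, 0, 0, 0, 0]
    - [0, 0, 0, 0, 0]
    - [0, 0, 0, 0, 0]
    - [0, 0, 0, 0, 0]

```text
time: 4.4
tool_pos: [0.6298, 0.2303, 0.1168]
tool_rot: [3.141, -0.0, 1.193]
contact_force: [1.0, 0.2, -0.2]
opening: 0.0258
grip_force: 40.0
```

Request:
send_rows:
  targets:
    - [0, 0, 0, 0.005, 0]
    - [0, 0, 0, 0.015, 0]
    - [0, 0, 0, 0.03, 0]
    - [0, 0, 0, 0.03, 0]
    - [0, 0, 0, 0.02, 0]

```text
time: 4.9
tool_pos: [0.6301, 0.2305, 0.2193]
tool_rot: [3.14, -0.001, 1.193]
contact_force: [-0.3, 0.1, -2.1]
opening: 0.0253
grip_force: 40.0
```

Request:
send_rows:
  targets:
    - [0, -0.005, -0.02, 0, 0]
    - [0, -0.01, -0.04, 0, 0]
    - [0, -0.01, -0.04, 0, 0]
    - [0, -0.01, -0.04, 0, 0]
    - [0, -0.01, -0.04, 0, 0]

```text
time: 5.4
tool_pos: [0.5839, 0.0491, 0.2169]
tool_rot: [-3.141, 0.0, 1.193]
contact_force: [0.7, 0.3, -3.0]
opening: 0.0255
grip_force: 40.0
```

Request:
send_rows:
  targets:
    - [0, -0.01, -0.04, 0, 0]
    - [0, -0.01, -0.04, 0, 0]
    - [0, -0.01, -0.04, 0, 0]
    - [0, -0.01, -0.04, 0, 0]
    - [0, -0.01, -0.04, 0, 0]

```text
time: 5.9
tool_pos: [0.534, -0.151, 0.217]
tool_rot: [3.142, -0.0, 1.193]
contact_force: [0.8, 0.0, -2.4]
opening: 0.026
grip_force: 40.0
```

Request:
send_rows:
  targets:
    - [0, -0.01, -0.04, 0, 0]
    - [0, -0.01, -0.04, 0, 0]
    - [0, -0.01, -0.04, 0, 0]
    - [0, -0.005, -0.02, 0, 0]
    - [0, 0, 0, 0, 0]

```text
time: 6.4
tool_pos: [0.4986, -0.2924, 0.2166]
tool_rot: [-3.141, 0.001, 1.189]
contact_force: [0.1, 0.1, -1.4]
opening: 0.0255
grip_force: 40.0
```

Request:
send_rows:
  targets:
    - [0, -0.004, -0.015, -0.02, 0]
    - [0, -0.003, -0.014, -0.02, 0]
    - [0, 0, 0, -0.03, 0]
    - [0, 0, 0, -0.03, 0]
    - [0, 0, 0, -0.02, 0]

```text
time: 6.9
tool_pos: [0.4922, -0.317, 0.0947]
tool_rot: [-3.139, -0.001, 1.193]
contact_force: [0.3, 0.4, -2.2]
opening: 0.0258
grip_force: 40.0
```

Request:
send_rows:
  targets:
    - [0, 0, 0, -0.02, 0]
    - [0, 0, 0, -0.02, 0]
    - [0, 0, 0, 0, 0]

```text
time: 7.2
tool_pos: [0.4916, -0.3164, 0.0543]
tool_rot: [-3.136, -0.002, 1.194]
contact_force: [-0.9, 0.9, -1.4]
opening: 0.0252
grip_force: 40.0
```

```bash
python3 - <<'E'
from m import *
s=observe();print(s['tool_pos'],s['contact_force']);
im,d=grab('scene','scene2')
E
```

```text
[ 0.49156882 -0.31636675  0.05426561] [-0.86596238  0.8782395  -1.38353143]
```

View pics/scene2.png

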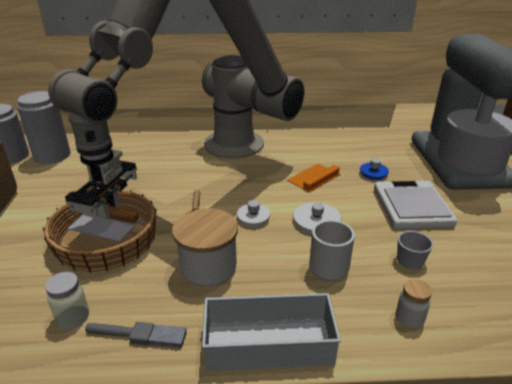

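The picture shows the scraper inside the basket rim at (100,225), and the narrow crock is now open at (332,248). I'll lower the scraper gently.

Request:
send_rows:
  targets:
    - [0, 0, -0.004, -0.015, 0]
    - [0, 0, 0, -0.01, 0]
    - [0, 0, 0, -0.006, 0]
    - [0, 0, 0, -0.003, 0]
    - [0, 0, 0, 0, 0]

```text
time: 7.75
tool_pos: [0.4926, -0.3225, 0.0224]
tool_rot: [-3.141, -0.0, 1.193]
contact_force: [-0.0, 0.7, -2.4]
opening: 0.0261
grip_force: 40.0
```

Request:
send_rows:
  targets:
    - [0, 0, 0, -0.003, 0]
    - [0, 0, 0, -0.002, 0]
    - [0, 0, 0, -0.001, 0]
    - [0, 0, 0, 0, 0]

```text
time: 8.15
tool_pos: [0.4927, -0.3226, 0.0167]
tool_rot: [3.142, -0.0, 1.193]
contact_force: [-0.3, 0.2, -2.4]
opening: 0.0258
grip_force: 40.0
```

Request:
send_rows:
  targets:
    - [0, 0, 0, -0.001, 0]
    - [0, 0, 0, -0.001, 0]
    - [0, 0, 0, 0, 0]

```text
time: 8.45
tool_pos: [0.4928, -0.3227, 0.0147]
tool_rot: [3.141, 0.0, 1.193]
contact_force: [0.1, -0.0, -0.9]
opening: 0.0259
grip_force: 40.0
```

Request:
send_rows:
  targets:
    - [0.55, 0, 0, 0, 0]
    - [0.55, 0, 0, 0, 0]
    - [0.55, 0, 0, 0, 0]
    - [0.55, 0, 0, 0, 0]
    - [0.55, 0, 0, 0, 0]

```text
time: 8.95
tool_pos: [0.4928, -0.3227, 0.0148]
tool_rot: [3.141, 0.0, 1.193]
contact_force: [-1.2, -0.2, -0.5]
opening: 0.0499
grip_force: 0.0
```

Request:
send_rows:
  targets:
    - [0.55, 0, 0, 0.005, 0]
    - [0.55, 0, 0, 0.02, 0]
    - [0.55, 0, 0, 0.04, 0]
    - [0.55, 0, 0, 0.05, 0]
    - [0.55, 0, 0, 0.05, 0]

```text
time: 9.45
tool_pos: [0.4923, -0.3223, 0.1816]
tool_rot: [-3.141, -0.0, 1.193]
contact_force: [1.7, -0.5, -0.3]
opening: 0.0505
grip_force: 0.0
```

Request:
send_rows:
  targets:
    - [0.6, -0.005, 0.045, 0, 0]
    - [0.6, -0.005, 0.045, 0, 0]
    - [0.6, -0.006, 0.045, 0, 0]
    - [0.6, -0.006, 0.045, 0, 0]
    - [0.6, -0.006, 0.045, 0, 0]

```text
time: 9.95
tool_pos: [0.4642, -0.096, 0.1803]
tool_rot: [3.141, -0.0, 1.192]
contact_force: [0.6, 0.5, 0.0]
opening: 0.055
grip_force: 0.0
```

Request:
send_rows:
  targets:
    - [0.6, -0.006, 0.045, 0, 0]
    - [0.6, -0.006, 0.045, 0, 0]
    - [0.6, -0.005, 0.04, 0, 0]
    - [0.6, 0, 0, 0, 0]
    - [0.6, 0, 0, 0, 0]

```text
time: 10.45
tool_pos: [0.4478, 0.0329, 0.1802]
tool_rot: [3.141, 0.0, 1.195]
contact_force: [0.2, -0.3, -0.7]
opening: 0.0551
grip_force: 0.0
```

```bash
cat > wr.py <<'E'
from m import *
from scipy.spatial.transform import Rotation as R
def wcloud(name):
    s=observe();im,d=grab('wrist',name)
    c=calibration('wrist');K=np.array(c['intrinsics']);H=np.array(c['hand_eye'])
    v,u=np.mgrid[0:384,0:512];p=np.stack([(u-K[0,2])/K[0,0]*d,-(v-K[1,2])/K[1,1]*d,-d],-1)
    p=p@H[:3,:3].T+H[:3,3];w=p@R.from_euler('xyz',s['tool_rot']).as_matrix().T+s['tool_pos']
    w[d==0]=9;return s,im,w
E
python3 - <<'E'
from wr import *
s,im,w=wcloud('wrist3');print(s['tool_pos'],s['tool_rot'][2])
m=(np.hypot(w[...,0]-.448,w[...,1]-.047)<.03)&(w[...,2]>.045)&(w[...,2]<.058)
print('knob wrist',m.sum(),cv2.minEnclosingCircle(w[m][:,:2].astype(np.float32)),np.median(w[m],0))
im,d=grab('top','top3');P=cloud('top',d)
m=(np.hypot(P[...,0]-.657,P[...,1]-.22)<.06)&(abs(P[...,2]-.11)<.006);q=P[m];print('crock rim',m.sum(),circ(q),cv2.minEnclosingCircle(q[:,:2].astype(np.float32)))
m=(np.hypot(P[...,0]-.519,P[...,1]+.333)<.1)&(P[...,2]>.02)&(P[...,2]<.05);q=P[m];print('scraper grip',m.sum(),np.median(q,0))
im,d=grab('scene','scene3');P=cloud('scene',d)
m=(np.hypot(P[...,0]-.657,P[...,1]-.22)<.06)&(abs(P[...,2]-.11)<.003);q=P[m];print('crock rim scene',m.sum(),circ(q),cv2.minEnclosingCircle(q[:,:2].astype(np.float32)))
m=(np.hypot(P[...,0]-.448,P[...,1]-.047)<.03)&(P[...,2]>.049)&(P[...,2]<.056);q=P[m];print('knob scene',m.sum(),cv2.minEnclosingCircle(q[:,:2].astype(np.float32)))
E
```

```text
[0.44777657 0.03287524 0.18020821] 1.1953354060221832
knob wrist 747 ((0.4517733156681061, 0.05020686239004135), 0.01599118486046791) [0.45199745 0.05074981 0.05186611]
crock rim 172 (array([0.65340105, 0.21557703]), np.float64(0.043736694195879805)) ((0.6543412804603577, 0.21455338597297668), 0.04799730330705643)
scraper grip 419 [ 0.48959838 -0.32273088  0.03466709]
crock rim scene 227 (array([0.65865125, 0.21946814]), np.float64(0.04379219349549115)) ((0.6580280065536499, 0.2195097655057907), 0.0484004020690918)
knob scene 62 ((0.4519292116165161, 0.0512017086148262), 0.016596293076872826)
```

Request:
send_rows:
  targets:
    - [0.7, 0.004, 0.018, -0.03, 0]
    - [0.7, 0, 0, -0.03, 0]
    - [0.7, 0, 0, -0.03, 0]
    - [0.7, 0, 0, 0, 0]

```text
time: 11.0
tool_pos: [0.4495, 0.0493, 0.0868]
tool_rot: [-3.135, 0.002, 1.191]
contact_force: [-0.1, 0.3, -0.4]
opening: 0.0644
grip_force: 0.0
```

```bash
python3 - <<'E'
from wr import *
s,im,w=wcloud('wrist4');print(s['tool_pos'],s['tool_rot'])
m=(np.hypot(w[...,0]-.452,w[...,1]-.051)<.03)&(w[...,2]>.045)&(w[...,2]<.058)
print('knob wrist',m.sum(),cv2.minEnclosingCircle(w[m][:,:2].astype(np.float32)),np.median(w[m],0))
E
```

```text
[0.44947985 0.04931608 0.08680776] [-3.13473899e+00  2.45413503e-03  1.19077882e+00]
knob wrist 1486 ((0.45172736048698425, 0.05044927820563316), 0.016001250594854355) [0.4521571  0.05155473 0.05177839]
```

Request:
send_rows:
  targets:
    - [0.7, 0.002, 0.001, -0.02, 0]
    - [0.7, 0, 0, -0.02, 0]
    - [0.7, 0, 0, -0.01, 0]
    - [0.7, 0, 0, -0.005, 0]
    - [0.7, 0, 0, 0, 0]

```text
time: 11.55
tool_pos: [0.4541, 0.0511, 0.0352]
tool_rot: [3.141, -0.0, 1.192]
contact_force: [0.4, -0.4, 0.7]
opening: 0.0642
grip_force: 0.0
```

Request:
send_rows:
  targets:
    - [0.7, 0, 0, -0.004, 0]
    - [0.7, 0, 0, 0, 0]

```text
time: 11.75
tool_pos: [0.454, 0.0513, 0.031]
tool_rot: [3.141, -0.0, 1.193]
contact_force: [-1.1, 0.2, 0.4]
opening: 0.0641
grip_force: 0.0
```

Request:
send_rows:
  targets:
    - [0.7, -0.002, 0, -0.004, 0]
    - [0.7, 0, 0, 0, 0]
    - [0.3, 0, 0, 0, 0]
    - [0, 0, 0, 0, 0]
    - [0, 0, 0, 0, 0]

```text
time: 12.25
tool_pos: [0.4518, 0.0514, 0.0268]
tool_rot: [3.141, -0.0, 1.193]
contact_force: [-0.6, 0.4, 0.5]
opening: 0.0445
grip_force: 0.0
```

Request:
send_rows:
  targets:
    - [0, 0, 0, 0, 0]
    - [0, 0, 0, 0, 0]
    - [0, 0, 0, 0, 0]
    - [0, 0, 0, 0, 0]
    - [0, 0, 0, 0, 0]

```text
time: 12.75
tool_pos: [0.4518, 0.0514, 0.0268]
tool_rot: [3.141, -0.0, 1.193]
contact_force: [0.3, -0.2, -0.1]
opening: 0.0311
grip_force: 40.0
```

Request:
send_rows:
  targets:
    - [0, 0, 0, 0.005, 0]
    - [0, 0, 0, 0.015, 0]
    - [0, 0, 0, 0.03, 0]
    - [0, 0, 0, 0, 0]

```text
time: 13.15
tool_pos: [0.4536, 0.0513, 0.0794]
tool_rot: [3.136, -0.002, 1.193]
contact_force: [0.6, 0.1, -4.1]
opening: 0.0312
grip_force: 40.0
```

Request:
send_rows:
  targets:
    - [0, 0, 0, 0.03, 0]
    - [0, 0, 0, 0.04, 0]
    - [0, 0, 0, 0.04, 0]
    - [0, 0.015, 0.012, 0, 0]
    - [0, 0.03, 0.025, 0, 0]

```text
time: 13.65
tool_pos: [0.4963, 0.0877, 0.1875]
tool_rot: [3.141, 0.0, 1.191]
contact_force: [0.8, -0.3, -2.6]
opening: 0.0311
grip_force: 40.0
```

Request:
send_rows:
  targets:
    - [0, 0.035, 0.028, 0, 0]
    - [0, 0.035, 0.028, 0, 0]
    - [0, 0.035, 0.028, 0, 0]
    - [0, 0.03, 0.025, 0, 0]
    - [0, 0.015, 0.012, 0, 0]

```text
time: 14.15
tool_pos: [0.6479, 0.2115, 0.1842]
tool_rot: [-3.14, 0.001, 1.194]
contact_force: [-0.4, -0.3, -2.8]
opening: 0.0309
grip_force: 40.0
```

Request:
send_rows:
  targets:
    - [0, 0, 0, 0, 0]

```text
time: 14.25
tool_pos: [0.6474, 0.211, 0.1838]
tool_rot: [-3.14, 0.001, 1.195]
contact_force: [0.2, 0.5, -2.6]
opening: 0.0312
grip_force: 40.0
```

```bash
python3 - <<'E'
from wr import *
s=observe();print(s['tool_pos'],s['tool_rot'])
for n in('scene','top'):
    im,d=grab(n,n+'5');P=cloud(n,d)
    c=np.array(s['tool_pos']);zf=c[2]-.0268+.02
    m=(np.hypot(P[...,0]-c[0],P[...,1]-c[1])<.06)&(abs(P[...,2]-zf)<.006);q=P[m]
    if len(q)>10: print(n,'flange',len(q),cv2.minEnclosingCircle(q[:,:2].astype(np.float32)),np.median(q[:,2]),zf)
E
```

```text
[0.64740962 0.21103868 0.18381909] [-3.13954669e+00  9.63284428e-04  1.19452072e+00]
scene flange 613 ((0.6480668783187866, 0.21071895956993103), 0.04562779515981674) 0.17577455210600257 0.17701908645025527
```

Request:
send_rows:
  targets:
    - [0, 0.006, 0.005, 0, 0]
    - [0, 0.005, 0.004, 0, 0]
    - [0, 0, 0, -0.015, 0]
    - [0, 0, 0, -0.015, 0]
    - [0, 0, 0, 0, 0]

```text
time: 14.85
tool_pos: [0.6566, 0.2179, 0.1545]
tool_rot: [-3.138, 0.002, 1.192]
contact_force: [0.6, 0.2, -2.8]
opening: 0.0311
grip_force: 40.0
```

Request:
send_rows:
  targets:
    - [0, 0, 0, 0, 0]

```text
time: 14.95
tool_pos: [0.6578, 0.2183, 0.1571]
tool_rot: [3.141, -0.0, 1.193]
contact_force: [0.6, -0.7, -2.5]
opening: 0.0314
grip_force: 40.0
```

```bash
python3 - <<'E'
from wr import *
s=observe();print(s['tool_pos'],s['tool_rot'])
im,d=grab('scene','scene6');P=cloud('scene',d)
c=np.array(s['tool_pos']);zf=c[2]-.0268+.02
m=(np.hypot(P[...,0]-c[0],P[...,1]-c[1])<.06)&(abs(P[...,2]-zf)<.004);q=P[m]
print('flange',len(q),cv2.minEnclosingCircle(q[:,:2].astype(np.float32)),np.median(q[:,2]),zf)
Q=P[235:285,300:365].reshape(-1,3);Q=Q[(Q[:,2]>.03)&(Q[:,2]<.09)&(np.hypot(Q[:,0]-.657,Q[:,1]-.22)<.055)];print('crock',circ(Q))
cv2.imwrite('pics/crop6.png',cv2.resize(im[130:300,240:420,::-1],None,fx=3.3,fy=3.3))
E
```

```text
[0.65784641 0.21826657 0.15710511] [ 3.14148211e+00 -1.07948223e-05  1.19252370e+00]
flange 562 ((0.6586406826972961, 0.2186758816242218), 0.045810215175151825) 0.14923344262446647 0.1503051080310683
crock (array([0.65996671, 0.21882064]), np.float64(0.0440403962338856))
```

View pics/crop6.png

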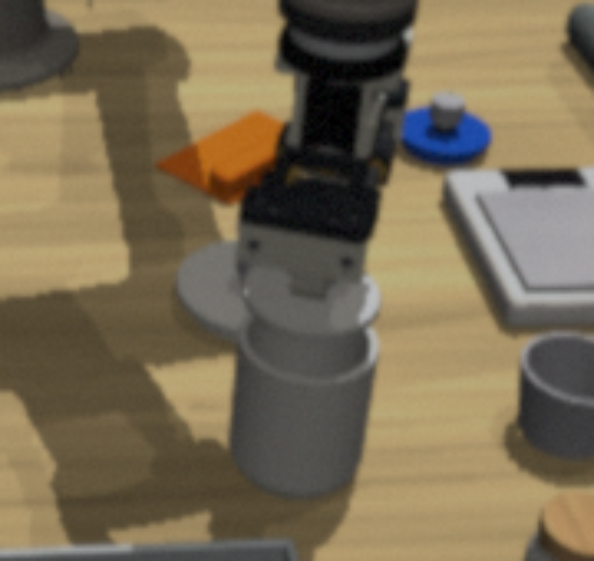

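The lid hangs level and centred right above the narrow crock at crop (307,330), so I'll lower it.

Request:
send_rows:
  targets:
    - [0, 0, 0.001, -0.01, 0]
    - [0, 0, 0, -0.01, 0]
    - [0, 0, 0, -0.005, 0]
    - [0, 0, 0, 0, 0]
    - [0, 0, 0, 0, 0]

```text
time: 15.5
tool_pos: [0.6577, 0.2194, 0.1316]
tool_rot: [-3.141, 0.0, 1.193]
contact_force: [0.2, 0.7, -2.2]
opening: 0.0312
grip_force: 40.0
```

Request:
send_rows:
  targets:
    - [0, 0, 0, -0.003, 0]
    - [0, 0, 0, -0.002, 0]
    - [0, 0, 0, -0.001, 0]
    - [0, 0, 0, 0, 0]

```text
time: 15.9
tool_pos: [0.6577, 0.2193, 0.1256]
tool_rot: [-3.141, 0.0, 1.193]
contact_force: [-0.6, 0.4, -3.6]
opening: 0.0311
grip_force: 40.0
```

Request:
send_rows:
  targets:
    - [0, 0, 0, -0.001, 0]
    - [0, 0, 0, -0.001, 0]
    - [0, 0, 0, 0, 0]

```text
time: 16.2
tool_pos: [0.6579, 0.2194, 0.1247]
tool_rot: [3.141, -0.001, 1.193]
contact_force: [-1.6, -0.8, 3.9]
opening: 0.031
grip_force: 40.0
```

Seated. Next I'll release it, rise, shut the fingers and press the knob.

Request:
send_rows:
  targets:
    - [0.6, 0, 0, 0, 0]
    - [0.6, 0, 0, 0, 0]
    - [0.6, 0, 0, 0, 0]
    - [0.6, 0, 0, 0, 0]
    - [0.6, 0, 0, 0, 0]

```text
time: 16.7
tool_pos: [0.6578, 0.2193, 0.1236]
tool_rot: [3.142, 0.0, 1.193]
contact_force: [0.0, -0.7, 0.7]
opening: 0.0549
grip_force: 0.0
```

Request:
send_rows:
  targets:
    - [0.6, 0, 0, 0.005, 0]
    - [0.6, 0, 0, 0.015, 0]
    - [0.6, 0, 0, 0.03, 0]
    - [0.6, 0, 0, 0, 0]
    - [0, 0, 0, 0, 0]

```text
time: 17.2
tool_pos: [0.6582, 0.2195, 0.1748]
tool_rot: [3.14, -0.001, 1.193]
contact_force: [0.1, -0.6, -1.0]
opening: 0.0507
grip_force: 0.0
```

Request:
send_rows:
  targets:
    - [0, 0, 0, 0, 0]
    - [0, 0, 0, 0, 0]
    - [0, 0, 0, 0, 0]
    - [0, 0, 0, 0, 0]
    - [0, 0, 0, 0, 0]

```text
time: 17.7
tool_pos: [0.6577, 0.2194, 0.1734]
tool_rot: [-3.141, 0.0, 1.193]
contact_force: [-0.4, -0.3, 0.1]
opening: 0.0116
grip_force: 0.0
```

Request:
send_rows:
  targets:
    - [0, 0, 0, 0, 0]
    - [0, 0, 0, 0, 0]
    - [0, 0, 0, 0, 0]

```text
time: 18.0
tool_pos: [0.6578, 0.2194, 0.1738]
tool_rot: [3.141, -0.0, 1.193]
contact_force: [-0.6, -0.5, 0.0]
opening: 0.0003
grip_force: 0.0
```

```bash
python3 - <<'E'
from wr import *
s,im,w=wcloud('wrist7');print(s['tool_pos'])
def f(w,n,lo,hi,r):
    m=(np.hypot(w[...,0]-.658,w[...,1]-.219)<r)&(w[...,2]>lo)&(w[...,2]<hi)
    if m.sum()>9: print(n,m.sum(),cv2.minEnclosingCircle(w[m][:,:2].astype(np.float32)),np.median(w[m],0))
f(w,'knob w',.14,.156,.03);f(w,'flange w',.112,.124,.06)
im,d=grab('scene','scene7');P=cloud('scene',d);f(P,'knob s',.144,.156,.03);f(P,'flange s',.112,.124,.06)
m=(np.hypot(P[...,0]-.658,P[...,1]-.219)<.05)&(abs(P[...,2]-.118)<.006);q=P[m];A=np.c_[q[:,:2],np.ones(len(q))];print('tilt',np.linalg.lstsq(A,q[:,2],rcond=None)[0][:2])
E
```

```text
[0.65775157 0.21938245 0.17378935]
knob w 756 ((0.6592644453048706, 0.22280791401863098), 0.015125920996069908) [0.6613056  0.22738272 0.14958728]
flange w 5333 ((0.6580743789672852, 0.21895946562290192), 0.04484419897198677) [0.66848051 0.23648944 0.11794843]
knob s 120 ((0.6575934290885925, 0.21919210255146027), 0.01668217033147812) [0.66050654 0.21871262 0.1486255 ]
flange s 701 ((0.6584944128990173, 0.22017823159694672), 0.046230822801589966) [0.668795   0.21330304 0.11679937]
tilt [-0.00838977  0.00119456]
```

The lid is home, level and centred. Now the press.

Request:
send_rows:
  targets:
    - [0, 0, 0, -0.012, 0]
    - [0, 0, 0, -0.008, 0]
    - [0, 0, 0, -0.004, 0]
    - [0, 0, 0, -0.003, 0]
    - [0, 0, 0, 0, 0]

```text
time: 18.6
tool_pos: [0.6574, 0.2193, 0.1463]
tool_rot: [-3.141, 0.001, 1.193]
contact_force: [-0.2, -0.5, 0.9]
opening: 0.0003
grip_force: 0.0
```

Request:
send_rows:
  targets:
    - [0, 0, 0, -0.002, 0]
    - [0, 0, 0, -0.002, 0]
    - [0, 0, 0, -0.001, 0]
    - [0, 0, 0, 0, 0]

```text
time: 19.0
tool_pos: [0.6577, 0.2194, 0.1423]
tool_rot: [3.141, -0.0, 1.193]
contact_force: [-2.6, -0.2, 3.3]
opening: 0.0006
grip_force: 2.4
```

Request:
send_rows:
  targets:
    - [0, 0, 0, -0.001, 0]
    - [0, 0, 0, -0.001, 0]
    - [0, 0, 0, 0, 0]

```text
time: 19.3
tool_pos: [0.6578, 0.2194, 0.1422]
tool_rot: [3.14, -0.001, 1.193]
contact_force: [-5.7, -2.6, 13.0]
opening: 0.0005
grip_force: 6.6
```

Request:
send_rows:
  targets:
    - [0, 0, 0, -0.001, 0]
    - [0, 0, 0, 0, 0]

```text
time: 19.5
tool_pos: [0.6578, 0.2194, 0.1421]
tool_rot: [3.139, -0.001, 1.193]
contact_force: [-7.7, -1.2, 16.4]
opening: 0.0004
grip_force: 8.6
```

Request:
send_rows:
  targets:
    - [0, 0, 0, 0.005, 0]
    - [0, 0, 0, 0.01, 0]
    - [0, 0, 0, 0.03, 0]
    - [0, -0.03, 0, 0.04, 0]
    - [0, -0.04, -0.02, 0.03, 0]

```text
time: 20.0
tool_pos: [0.591, 0.2021, 0.253]
tool_rot: [3.14, -0.002, 1.194]
contact_force: [0.5, -0.5, 0.7]
opening: 0.0004
grip_force: 0.0
```

Request:
send_rows:
  targets:
    - [0, -0.04, -0.02, 0, 0]
    - [0, -0.04, -0.02, 0, 0]
    - [0, -0.03, -0.02, 0, 0]
    - [0, 0, 0, 0, 0]
    - [0, 0, 0, 0, 0]

```text
time: 20.5
tool_pos: [0.481, 0.1407, 0.2524]
tool_rot: [3.14, -0.001, 1.192]
contact_force: [1.0, 1.1, -0.1]
opening: 0.0001
grip_force: 0.0
```

```bash
python3 - <<'E'
from wr import *
im,d=grab('scene','scene8');P=cloud('scene',d)
def f(n,c,lo,hi,r,P=P):
    m=(np.hypot(P[...,0]-c[0],P[...,1]-c[1])<r)&(P[...,2]>lo)&(P[...,2]<hi);q=P[m]
    if len(q)>9: print(n,len(q),cv2.minEnclosingCircle(q[:,:2].astype(np.float32)),'z',np.median(q[:,2]),np.percentile(q[:,2],80))
f('knob',(.658,.219),.134,.156,.025);f('flange',(.658,.219),.110,.125,.06)
f('other lid knob',(.472,.22),.04,.06,.03);f('board',(.642,-.062),.118,.13,.09)
im,d=grab('top','top8');P=cloud('top',d)
f('knob t',(.654,.215),.134,.156,.025,P);f('scraper grip',(.519,-.332),.025,.05,.09,P)
f('other knob t',(.468,.217),.04,.06,.03,P)
E
```

```text
knob 133 ((0.6583080887794495, 0.21912738680839539), 0.01677115447819233) z 0.14062401163566962 0.14162812177411926
flange 724 ((0.6577252745628357, 0.2199958860874176), 0.04690258949995041) z 0.11690522557724375 0.11797330269316723
other lid knob 103 ((0.473136305809021, 0.22137635946273804), 0.01723875291645527) z 0.050224994341965146 0.05203640059651347
board 2152 ((0.6426328420639038, -0.06471292674541473), 0.07425786554813385) z 0.12310737945334999 0.12400460232859414
scraper grip 382 ((0.487113356590271, -0.32232069969177246), 0.0752222090959549) z 0.034891665658665305 0.038042234229840585
```

View pics/scene8.png

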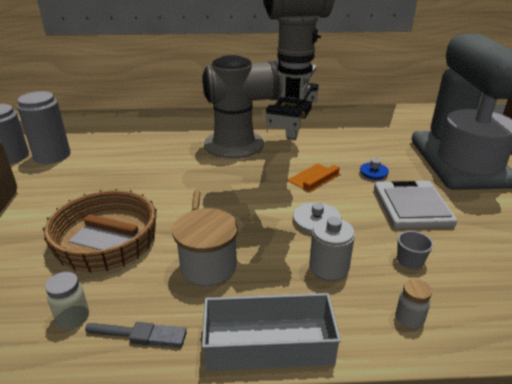

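The picture shows the scraper flat in the basket at (105,230), the narrow lid home on its crock at (332,235) and the board in place at (206,225). Knob height dropped by 8 mm, from 0.1486 to 0.1406, so it's fully down.

```bash
python3 -c "
from cell import hand_in;print(hand_in())"
```

```text
the job is handed in; nothing more can be done
None
```

I've handed the job in: the scraper lies in the basket, the narrow lid is level and fully home on the narrow crock with its knob locked down, and the board and wide lid are still in place. The verdict wasn't shown.

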